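# Set the raking light's dimmer wheel to its fifth click

### The arm

A 6-joint arm with a two-finger parallel gripper is mounted at the origin on the work surface. World frame = base frame: x ahead of the robot, y to its left, z up, the work surface at z = 0. Lengths are in m, angles in rad, forces in N, time in s.
With the tool pointing down it reaches from about 0.275 to 1 m from the base axis. Payload 8.4 kg.
Tool frame: the origin (TCP) lies at the very end of the fingers, on their centre line; the grasp point (between the pads) lies 19 mm behind it; z points along the fingers, y is the line along which they close (so a half turn about z gives the same grasp; the last joint's range is limited). The gripper opens to 85 mm and grips with 20 to 120 N. Pads are 22 mm wide; open, the fingers measure 114 mm over their backs; the gripper's body (76 mm by 85 mm) begins 54 mm behind the grasp point. The pads swing forward as they close: fully open they stand 13 mm farther back than shut.
Start: joints at [-1.317, 0.353, 1.633, -0, 1.155, -0.002], TCP at [0.158, -0.605, 0.231] pointing down, gripper open.
Joint ranges: [-2.63, 2.63], [-0.92, 2.1], [0.06, 2.66], [-1.3, 4.44], [0, 2.69], [-3.02, 3.02]. Speed limits (rad/s): [2.22, 2.22, 2.79, 3.14, 3.14, 3.14].

### API

Orientations are given as a unit quaternion [w, x, y, z].
In Python, from bench import get_obs, read_camera, camera_info, sign_off gives the robot as it stands.
- The arm moves only by the tool play_rows, never from a script. Its argument "commands" is a list of rows, each an object with "xyz": the shift along the world's x, y, z in units of 30 mm (1.0 is 30 mm), a list of three; "rot": the turn, a rotation vector about the world's x, y, z in units of 10 degrees (1.0 is 10 degrees), a list of three; "claw": the gripper's target within -1 to 1 (fully open at 1, half-way at 0, shut at -1). A call has 1 to 20 rows; each row is the pose to reach, as a shift and turn from the pose commanded when the call began; what a row does not reach only later rows make up. A row lasts 1/8 s, in which the tool goes at most 62.5 mm and 10.7 degrees, less where a joint would pass 70% of its speed; a pose out of reach is approached as far as the arm can. A call with a gripper value outside its range is refused whole. The fingers move at their own pace and stop on an object; the grip force is fixed at half the most. Time passes only in rows, so rows that repeat a pose let the fingers close. It gives the time, the measured TCP pose, the force, the opening and the grip force at its end, in the units of the state.
- get_obs(): the state, without advancing time (a new reading comes with each control period).
- read_camera(name): name is "side" or "top"; returns the picture (420x560x3 uint8, red, green, blue); there is no depth.
- camera_info(name): a dict with "vfov" (degrees; the focal length in pixels is half the picture's height over the tangent of half this angle, whatever the lens; pixels are square), "cx", "cy" (the principal point, pixels), "R" (3x3) and "t" (3): a world point X has camera coordinates R X + t. Camera axes: x right, y down, z forward; pixel columns grow to the right and rows downward; lengths in m; the calibration is good to about 2 mm. A picture is of the moment at which its call begins. camera_info takes no time and is no camera call.
- sign_off(): hands the job in; it is judged then, once.
The state is a dict: "time_s": time; "joint_positions": joint angles; "qd": joint speeds; "joint_efforts": joint torques, N m; "eef_pos": TCP position; "eef_rot": TCP orientation; "force": force on the tool from outside, world axes, zero at the start; "wrist_torque": the same for the moment, N m; "gripper_width": finger opening in m; "finger_force": force on a finger pad.
Only numpy, scipy, OpenCV 4.12 (cv2) and the standard library are available. Lean on these libraries where they do the work, as an engineer would, in place of code of your own. Each camera call takes 0.05 s, during which the arm holds its last target. There are 200 camera calls.

### The job

Turn the painter's LED light bar up to its fifth click: roll the edge of its wide, knurled dimmer wheel with a fingertip until the white bar across its rim stands straight up, level with the white ticks on the lamp's top, and let go. Leave the lamp's narrow smooth wheel and the things lying around the lamp as they are.

Things in the scene. Friction and masses are not known exactly. Their poses are not given: they have to be found in the camera images.
- lamp: LED light bar fixed to the table: black box 84 mm deep (its x), 250 mm long (its y), 60 mm high; aluminium end caps 90 mm deep, 63 mm high. Origin: centre of the underside; z up; +x out of the lit side (long white diffuser). Two thumbwheels rise 20 mm out of its flat top, axes along the lamp's y, radius 34 mm: the knurled dimmer, 22 mm wide, 65 mm towards +y, and the smooth tone wheel towards -y.
- dimmer_top (a point): topmost point of the knurled dimmer wheel's rim, mid-width, 80 mm above the table. Axes as the lamp's; it does not turn or sink. The wheel's axis lies 34 mm below. The wheel is sprung: pressed from above it sinks up to 6 mm, 1 N at first touch, about 8 N at its stop, and comes up when let go. A fingertip pressing on top with about 5 N and moving along the lamp's x rolls it with little slip.
- dimmer (a joint): wheel angle, rad: 0 at the off stop, grows as its top rolls towards the lamp's +x, up to 3.49. Clicks every 0.349 (20 degrees, 11.9 mm of rim), click n at 0.349 n; it snaps into the nearest when let go; a click takes 1.5 to 2 N along the rim. Starts at click 0 to 3. Click five is 1.745: the white bar on the rim is then on top, between two white ticks; below five it is on the -x side.
- tone_mark (a point): point on the rim near the top of the narrow smooth tone wheel (12 mm wide, radius 34 mm, its axis 46 mm above the table, 65 mm from the lamp's centre towards -y); moves with that wheel, which turns with slight friction and is to be left alone.
- tape: loose roll of paper tape lying flat, 84 mm across, 24 mm high, near the lamp's lit side. Origin: centre of the underside.
- brush: loose flat paint brush, 190 mm long, lying on the robot's side of the lamp, roughly parallel to it. Origin about its middle, on the underside.
- jar: loose clear jar with a steel lid, 64 mm across, 75 mm high, standing. Origin: centre of the underside.
- knife: loose painting spatula, 260 mm long, lying. Origin about its middle, on the underside.
- pigment: loose grey can, 72 mm across, 100 mm high, standing. Origin: centre of the underside.
- tray: fixed black paint tray 190 x 160 mm, 45 mm high. Origin: centre of the underside.

How it is judged:
At the end, for the whole second after the job is handed in: the dimmer wheel rests at its fifth click (1.745 rad, give or take 0.10) and is still (value of joint dimmer between 1.645 and 1.845 rad and velocity of joint dimmer between -0.1 and 0.1 rad/s); the robot touches nothing.
It fails at once if the smooth tone wheel is turned (its rim moves by more than 6 mm) (distance of tone_mark from where it was at the start of the episode above 0.006 m).
It fails at once if a thing lying around the lamp is shifted by more than 30 mm (distance of any of tape, brush, jar, knife, pigment from where it was at the start of the episode above 0.03 m).
It also fails if it takes over 48 s, if anything falls off the work surface, if the arm or the gripper's body presses on something with over 40 N, if the wrist force passes 120 N, or if a joint passes its speed limit or range.

## Working session

There is one attempt and no reset: what is moved stays moved. The work goes in short steps, Python scripts to look and compute and a tool call to move; the robot and the scene stay as the last step left them, time stands still between calls to the robot, and variables do not carry over. Pictures are saved under pics/ and viewed, at most 10 in all, crops included, and the job is handed in when it is done.

Besides the shell and the picture viewer there is one more tool, called after ">>>" as name([rows], argument=value, ...), one row to a line, values as JSON. play_rows: Moves the arm, as the interface text tells. Its arguments: {"type":"object","properties":{"commands":{"type":"array"}},"required":["commands"]}

```bash
mkdir -p pics
python3 - <<'E'
from bench import *
import cv2
for n in("top","side"):
    cv2.imwrite(f"pics/{n}0.png",read_camera(n)[:,:,::-1]); print(n,camera_info(n))
o=get_obs();print(o['eef_pos'],o['eef_rot'],o['force'],o['time_s'])
E
```

```text
top {'vfov': 52.883986075552514, 'cx': 276.3489773443436, 'cy': 206.0343767768644, 'R': array([[ 0.01614559, -0.99972751, -0.01685924],
       [-0.9971438 , -0.01485508, -0.07405108],
       [ 0.07378046,  0.01800669, -0.99711193]]), 't': array([0.00265048, 0.50663052, 1.23924486])}
side {'vfov': 46.85554257065884, 'cx': 280.6886816859353, 'cy': 208.62866801118972, 'R': array([[-0.97910155, -0.20269222, -0.01661385],
       [-0.13062963,  0.68940507, -0.71250021],
       [ 0.15587193, -0.69543979, -0.70147519]]), 't': array([0.47527624, 0.10488605, 1.2803871 ])}
[ 0.15800736 -0.6042497   0.23062128] [-6.21273581e-04  9.91832382e-01  1.27546604e-01 -6.75191434e-05] [ 0.03468326 -0.42532368 -0.27878188] 0.1
```

View pics/top0.png

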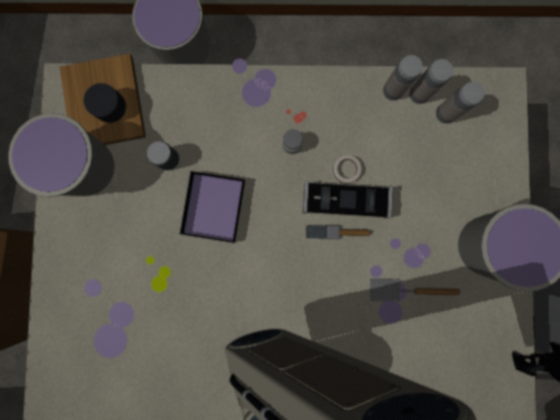

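View pics/side0.png

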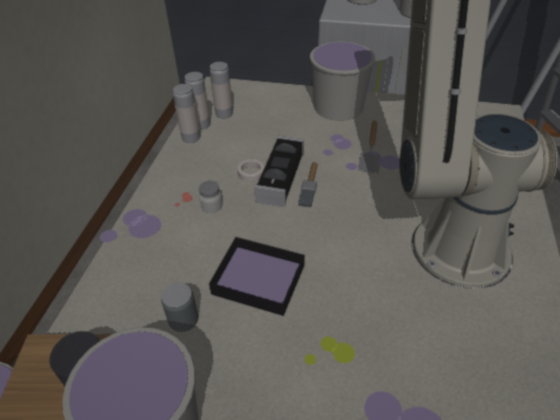

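The top view shows the lamp at about (348,199), with the tape at (348,168) and the brush at (338,232). In the side view the lamp is at about (281,170). I'll zoom in on it.

Run:
```python
import cv2,numpy as np
a=cv2.imread("pics/top0.png")[170:230,295:400]; b=cv2.imread("pics/side0.png")[130:212,235:325]
a=cv2.resize(a,None,fx=6,fy=6,interpolation=cv2.INTER_CUBIC);b=cv2.resize(b,None,fx=6,fy=6,interpolation=cv2.INTER_CUBIC)
f=lambda i:np.uint8(255*(i/255.)**.5)
cv2.imwrite("pics/ta.png",f(a));cv2.imwrite("pics/sa.png",f(b))
```

```text
(no output)
```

View pics/ta.png

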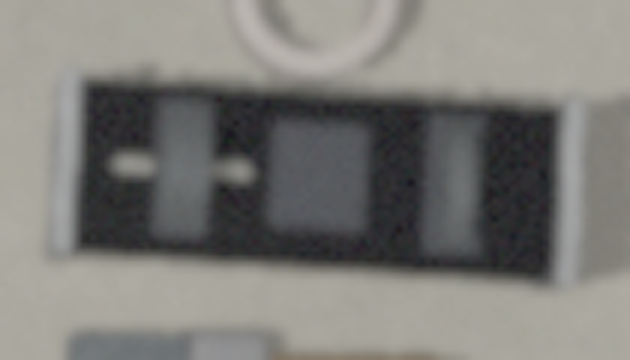

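View pics/sa.png

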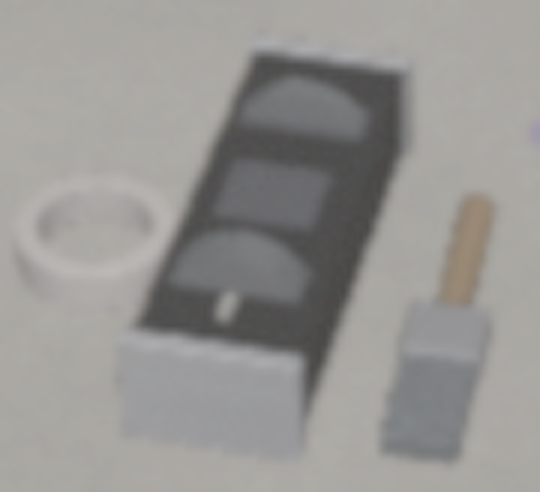

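The dimmer is the left wheel, the one between the ticks. Lamp +x points away from the robot. No bar shows on the exposed rim, so the wheel is at click 0–2.

```bash
cat > h.py <<'E'
import numpy as np
from bench import *
def ray(n,u,v,z):
    c=camera_info(n);f=210/np.tan(np.radians(c['vfov'])/2)
    d=c['R'].T@np.array([(u-c['cx'])/f,(v-c['cy'])/f,1]);C=-c['R'].T@c['t']
    return C+d*(z-C[2])/d[2]
def pix(n,X):
    c=camera_info(n);f=210/np.tan(np.radians(c['vfov'])/2)
    p=c['R']@np.array(X)+c['t'];return p[:2]/p[2]*f+[c['cx'],c['cy']]
E
python3 - <<'E'
from h import *
T=lambda u,v,z:ray("top",295+(u+.5)/6-.5,170+(v+.5)/6-.5,z)
S=lambda u,v,z:ray("side",235+(u+.5)/6-.5,130+(v+.5)/6-.5,z)
np.set_printoptions(precision=4,suppress=True)
print("ticks",T(130,163,.06),T(238,172,.06))
cs=[T(70,70,.063),T(64,252,.063),T(575,100,.063),T(568,283,.063)]
for c in cs:print(c)
c=np.mean(cs,0);d=cs[0]+cs[1]-cs[2]-cs[3];d/=np.linalg.norm(d);print("c",c,"ydir",d,"dimmer",c+.065*d)
print("side caps",S(255,42,.063),S(410,62,.063),S(122,335,.063),S(305,358,.063))
print("side tick",S(228,306,.06),"top of wheel", T(186,168,.08))
print("tape",T(318,0,.024),"brush",ray("top",338,232,.01))
E
```

```text
ticks [ 0.532  -0.1048  0.06  ] [ 0.5284 -0.1566  0.06  ]
[ 0.5762 -0.0753  0.063 ]
[ 0.4885 -0.0734  0.063 ]
[ 0.5651 -0.3169  0.063 ]
[ 0.4774 -0.3132  0.063 ]
c [ 0.5268 -0.1947  0.063 ] ydir [0.0462 0.9989 0.    ] dimmer [ 0.5298 -0.1298  0.063 ]
side caps [ 0.5609 -0.3131  0.063 ] [ 0.4771 -0.3106  0.063 ] [ 0.5744 -0.0739  0.063 ] [ 0.4861 -0.074   0.063 ]
side tick [ 0.5303 -0.1068  0.06  ] top of wheel [ 0.5281 -0.1297  0.08  ]
tape [ 0.6181 -0.1999  0.024 ] brush [ 0.4324 -0.1743  0.01  ]
```

>>> play_rows([
  {"xyz":[0,1.6,0],"rot":[0,0,-0.5],"claw":-1},
  {"xyz":[0,3.2,0],"rot":[0,0,-1],"claw":-1},
  {"xyz":[0,4.8,0],"rot":[0,0,-1.73],"claw":-1},
  {"xyz":[0.5,6.4,0],"rot":[0,0,-1.73],"claw":-1},
  {"xyz":[1.5,8,0],"rot":[0,0,-1.73],"claw":-1},
  {"xyz":[2.7,9.2,0],"rot":[0,0,-1.73],"claw":-1},
  {"xyz":[4,10.3,0],"rot":[0,0,-1.73],"claw":-1},
  {"xyz":[5.4,11.4,0],"rot":[0,0,-1.73],"claw":-1},
  {"xyz":[6.8,12.5,0],"rot":[0,0,-1.73],"claw":-1},
  {"xyz":[8.2,13.5,0],"rot":[0,0,-1.73],"claw":-1},
  {"xyz":[9.6,14.4,0],"rot":[0,0,-1.73],"claw":-1},
  {"xyz":[11,15.2,-0.5],"rot":[0,0,-1.73],"claw":-1},
  {"xyz":[12,15.8,-1.5],"rot":[0,0,-1.73],"claw":-1},
  {"xyz":[12,15.8,-2.5],"rot":[0,0,-1.73],"claw":-1},
  {"xyz":[12,15.8,-3.5],"rot":[0,0,-1.73],"claw":-1},
  {"xyz":[12,15.8,-4.2],"rot":[0,0,-1.73],"claw":-1},
  {"xyz":[12,15.8,-4.35],"rot":[0,0,-1.73],"claw":-1},
  {"xyz":[12,15.8,-4.35],"rot":[0,0,-1.73],"claw":-1},
])

```text
time_s: 2.35
eef_pos: [0.5182, -0.1307, 0.101]
eef_rot: [-0.0, 1.0, -0.023, -0.0]
force: [-0.0, 0.1, 0.0]
gripper_width: -0.0002
finger_force: 0.0
```

Run:
```python
from h import *
import cv2
a=read_camera("side");cv2.imwrite("pics/s1.png",np.uint8(255*(cv2.resize(a[90:212,215:345,::-1],None,fx=4.5,fy=4.5,interpolation=2)/255.)**.5))
o=get_obs();print(o['time_s'],o['eef_pos'],o['eef_rot'],o['force'],o['gripper_width'])
```

```text
2.4 [ 0.51857142 -0.13082833  0.10144708] [ 9.99999698e-05  9.99733269e-01 -2.30915286e-02  4.03876961e-04] [0.09959485 0.58281509 0.67969628] -0.0004450430702409555
```

View pics/s1.png

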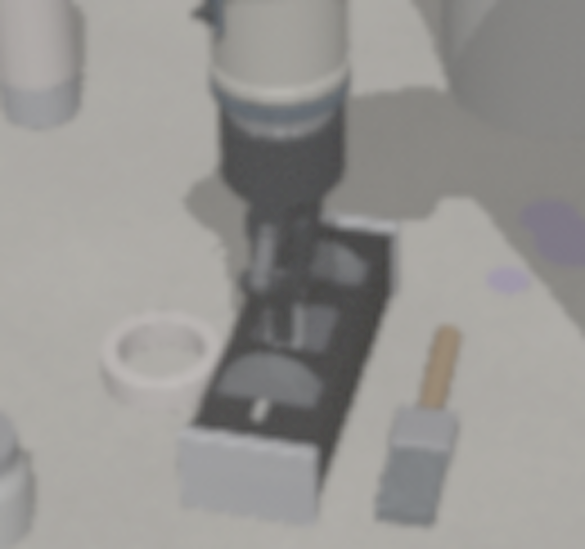

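The fingertip is at crop (285,345), just above and robot-side of the knurled wheel, whose top is at crop (270,355). That is the intended hover pose, so I'll press down.

>>> play_rows([
  {"xyz":[0,0,-0.4],"rot":[0,0,0],"claw":-1},
  {"xyz":[0,0,-0.65],"rot":[0,0,0],"claw":-1},
  {"xyz":[0,0,-0.78],"rot":[0,0,0],"claw":-1},
  {"xyz":[0,0,-0.78],"rot":[0,0,0],"claw":-1},
  {"xyz":[0,0,-0.78],"rot":[0,0,0],"claw":-1},
])

```text
time_s: 3.02
eef_pos: [0.5181, -0.1307, 0.0776]
eef_rot: [-0.0, 1.0, -0.023, -0.0]
force: [-0.4, 0.5, 1.9]
gripper_width: 0.0002
finger_force: 1.4
```

>>> play_rows([
  {"xyz":[0,0,-0.07],"rot":[0,0,0],"claw":-1},
  {"xyz":[0,0,-0.07],"rot":[0,0,0],"claw":-1},
  {"xyz":[0.1,0,-0.07],"rot":[0,0,0],"claw":-1},
  {"xyz":[0.2,-0.01,-0.07],"rot":[0,0,0],"claw":-1},
  {"xyz":[0.3,-0.01,-0.07],"rot":[0,0,0],"claw":-1},
  {"xyz":[0.4,-0.02,-0.07],"rot":[0,0,0],"claw":-1},
])

```text
time_s: 3.78
eef_pos: [0.5305, -0.1313, 0.0756]
eef_rot: [0.0, 1.0, -0.023, 0.0]
force: [-4.8, 1.0, 6.2]
gripper_width: -0.0002
finger_force: 2.8
```

>>> play_rows([
  {"xyz":[0.1,0,0],"rot":[0,0,0],"claw":-1},
  {"xyz":[0.2,-0.01,0],"rot":[0,0,0],"claw":-1},
  {"xyz":[0.3,-0.01,0],"rot":[0,0,0],"claw":-1},
  {"xyz":[0.38,-0.02,0],"rot":[0,0,0],"claw":-1},
  {"xyz":[0.38,-0.02,0],"rot":[0,0,0],"claw":-1},
  {"xyz":[0.38,-0.02,0.4],"rot":[0,0,0],"claw":-1},
  {"xyz":[0.38,-0.02,1.5],"rot":[0,0,0],"claw":-1},
  {"xyz":[-1.5,0.1,2.5],"rot":[0,0,0],"claw":-1},
  {"xyz":[-3.3,0.1,2.5],"rot":[0,0,0],"claw":-1},
  {"xyz":[-4.4,0.1,2.5],"rot":[0,0,0],"claw":-1},
  {"xyz":[-4.4,0.1,2.5],"rot":[0,0,0],"claw":-1},
])

```text
time_s: 5.15
eef_pos: [0.396, -0.128, 0.1507]
eef_rot: [-0.0, 1.0, -0.023, -0.0]
force: [0.5, -0.9, -1.1]
gripper_width: -0.0001
finger_force: 0.0
```

Run:
```python
from h import *
import cv2
g=lambda a:np.uint8(255*(cv2.resize(a[:,:,::-1],(500,500),interpolation=2)/255.)**.5)
a=read_camera("top");b=read_camera("side")
x=g(a[172:222,295:345]);y=g(b[155:205,245:295])
cv2.imwrite("pics/s2.png",cv2.resize(np.hstack([x,y]),(800,400)))
o=get_obs();print(o['time_s'],o['eef_pos'],o['force'])
```

```text
5.25 [ 0.39907688 -0.12857992  0.15102571] [ 1.14559531 -0.70625066 -0.86818478]
```

View pics/s2.png

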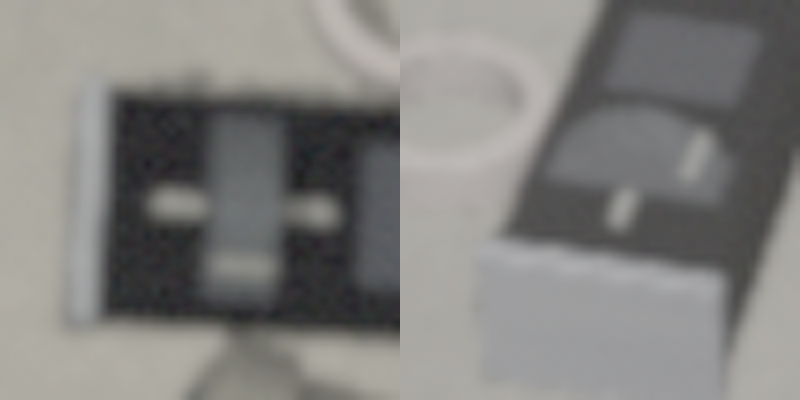

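The white bar is now visible on the -x side, at left crop (243,263), with the ticks at row ~205. I'll compute its angle against the predicted clicks.

Run:
```python
from h import *
for k in range(1,6):
    a=np.radians(20*(k-5)); r=.034
    X=[.529+r*np.sin(a),-.130,.046+r*np.cos(a)]
    t=(pix("top",X)+.5-[295,172])*8; s=(pix("side",X)+.5-[245,155])*8+[400,0]
    print(k,t.round(),s.round())
```

```text
1 [241. 306.] [732. 196.]
2 [244. 292.] [721. 171.]
3 [247. 269.] [700. 150.]
4 [249. 239.] [672. 134.]
5 [250. 206.] [641. 125.]
```

The bar sits at click 3 in both views. The first stroke of ~23 mm gave two clicks (or slightly more), and two more are needed, so I'll repeat the same stroke.

>>> play_rows([
  {"xyz":[1.5,-0.08,0],"rot":[0,0,0],"claw":-1},
  {"xyz":[3,-0.08,0],"rot":[0,0,0],"claw":-1},
  {"xyz":[4,-0.08,-0.6],"rot":[0,0,0],"claw":-1},
  {"xyz":[4,-0.08,-1.6],"rot":[0,0,0],"claw":-1},
  {"xyz":[4,-0.08,-2.2],"rot":[0,0,0],"claw":-1},
  {"xyz":[4,-0.08,-2.43],"rot":[0,0,0],"claw":-1},
  {"xyz":[4,-0.08,-2.5],"rot":[0,0,0],"claw":-1},
  {"xyz":[4,-0.08,-2.5],"rot":[0,0,0],"claw":-1},
  {"xyz":[4.1,-0.08,-2.5],"rot":[0,0,0],"claw":-1},
  {"xyz":[4.2,-0.09,-2.5],"rot":[0,0,0],"claw":-1},
  {"xyz":[4.3,-0.09,-2.5],"rot":[0,0,0],"claw":-1},
  {"xyz":[4.4,-0.1,-2.5],"rot":[0,0,0],"claw":-1},
  {"xyz":[4.5,-0.1,-2.5],"rot":[0,0,0],"claw":-1},
  {"xyz":[4.6,-0.11,-2.5],"rot":[0,0,0],"claw":-1},
  {"xyz":[4.7,-0.11,-2.5],"rot":[0,0,0],"claw":-1},
  {"xyz":[4.78,-0.12,-2.5],"rot":[0,0,0],"claw":-1},
  {"xyz":[4.78,-0.12,-2.5],"rot":[0,0,0],"claw":-1},
  {"xyz":[4.78,-0.12,-2.1],"rot":[0,0,0],"claw":-1},
  {"xyz":[4.78,-0.12,-1],"rot":[0,0,0],"claw":-1},
])

```text
time_s: 7.62
eef_pos: [0.5398, -0.1319, 0.1197]
eef_rot: [-0.0, 1.0, -0.023, -0.002]
force: [1.1, 1.0, -0.1]
gripper_width: -0.0
finger_force: 0.0
```

>>> play_rows([
  {"xyz":[-1.5,0.1,1],"rot":[0,0,0],"claw":-1},
  {"xyz":[-3.3,0.1,1],"rot":[0,0,0],"claw":-1},
  {"xyz":[-4.6,0.1,1],"rot":[0,0,0],"claw":-1},
  {"xyz":[-4.6,0.1,1],"rot":[0,0,0],"claw":-1},
  {"xyz":[-4.6,0.1,1],"rot":[0,0,0],"claw":-1},
])

```text
time_s: 8.25
eef_pos: [0.4044, -0.1293, 0.1509]
eef_rot: [0.0, 1.0, -0.023, 0.001]
force: [0.5, 0.0, 0.2]
gripper_width: -0.0001
finger_force: 0.0
```

Run:
```python
from h import *
import cv2
g=lambda a:np.uint8(255*(cv2.resize(a[:,:,::-1],(500,500),interpolation=2)/255.)**.5)
a=read_camera("top");b=read_camera("side")
x=g(a[172:222,295:345]);y=g(b[155:205,245:295])
cv2.imwrite("pics/s3.png",cv2.resize(np.hstack([x,y]),(800,400)))
o=get_obs();print(o['time_s'],o['eef_pos'],o['force'])
```

```text
8.35 [ 0.40474859 -0.12919018  0.1505844 ] [-0.2360491   0.01866914  0.87513917]
```

View pics/s3.png

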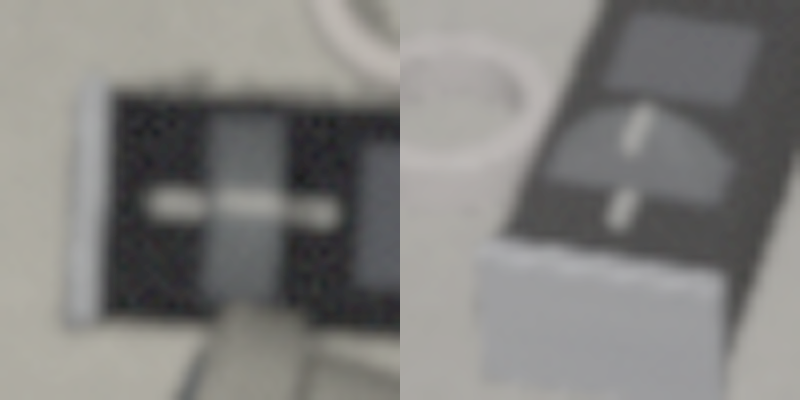

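The bar is now at left crop (247,203), in line with the two ticks at rows ~203 and ~210, and at side crop (640,128). Both match click five, and the arm is clear of everything.

```bash
python3 -c "
from bench import *
print(sign_off())"
```

```text
the job is handed in; nothing more can be done
None
```

The dimmer wheel is at its fifth click: both cameras show the white bar in line with the ticks. The arm stayed clear of the tone wheel and the loose things and touches nothing. I handed the job in at about 8.4 s, and no verdict came back.

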